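# Clamp the lid of the specimen box for the drive

### The job

Make the specimen box ready for the drive: push the clamp strap sideways with the back of a finger until it lies across the lid, fully home against its stop, and only then press the cam lever on the strap fully down so that the foot clamps the lid. Do not lift the lid or push it out of its seat, and leave the label roll, the tourniquet buckle and the thermometer where they lie. Nothing needs to be gripped; let go of everything at the end.

Things in the scene. Friction and masses are not known exactly. Their poses are not given: they have to be found in the camera images.
- carrier: Fixed grey plate 235 x 190 x 10 mm carrying a white box 110 (x) x 150 (y) mm, rim 65 mm above the worktop. Origin: on the worktop under the box centre. The strap's pivot post stands at x = +85 mm; opposite, at x = -74 mm, a rest with one stop horn (y = -21.5 to -9.5 mm, 104 mm high) against which the strap comes home, lying along -x. The strap swings in from the +y side.
- lid: Loose grey lid, 116 x 156 x 8 mm, 0.25 kg, seated in the box mouth by a 7 mm deep plug with about 2 mm play. Origin: centre of the plate's underside, 65 mm above the worktop when seated. Plate top at 73 mm; a round rubber pad in its middle (radius 18 mm) reaches 75 mm.
- strap (a joint): Hinge of the clamp strap about the upright post, rad. 0 = fully home across the middle of the lid, against the stop (hard end); positive = swung away to the carrier's +y side, up to 1.7 (1.57 = square to home). It closes anticlockwise seen from above. Starts between 0.8 and 1.35; stiff by friction (about 2 N at strap_push), stays where it is left.
- strap_pivot (a point): Point on the strap's pivot axis, at the half height of the strap bar (95 mm above the worktop). The strap is a level steel bar 18 mm wide and 14 mm thick (88 to 102 mm above the worktop) that reaches 174 mm from this axis; round hub of radius 15 mm, top at 108 mm. Its x axis points from the bar's free end towards the post.
- strap_push (a point): Point on the flank of the strap bar that is to be pushed (its y axis points out of this flank, opposite to the way the bar must travel), 125 mm from the pivot axis, at half height of the bar (95 mm).
- lever (a joint): Hinge of the cam lever on top of the strap, rad. 0 = standing open, 1.0 rad above level; 1.0 = fully down, level along the strap (hard end of travel). It starts between 0 and 0.15. Stiff by friction: about 4 N at the paddle moves it, and it stays where it is left.
- lever_pivot (a point): Centre of the lever's level pin, which lies across the strap, 85 mm from the strap's pivot axis and 115 mm above the worktop. The lever points from here towards the strap's pivot post, and is pressed over towards the post and down.
- lever_press (a point): Centre of the upper face of the lever's black paddle (32 mm along the lever, 26 mm wide, 10 mm thick), 54 mm along the lever from lever_pivot and 8 mm above the lever's middle line. It moves on a circle about lever_pivot and is 123 mm above the worktop when the lever is fully down.
- foot: Round rubber foot (radius 13 mm) under the strap, 85 mm from its pivot; origin 5 mm above its underside. Lever open: 4 mm clear of the lid's pad. As the lever goes down it comes down 7 mm, and its spring then presses the lid with about 7 N.
- label_roll: Loose roll of white labels, 69 mm across, 30 mm high, lying flat beside the carrier on its -y side; origin at the centre of its underside. A bystander.
- buckle: Loose black tourniquet buckle with a small red button, 28 x 34 x 14 mm, beside the carrier on its +y side, near or under the swung-out strap; origin at the centre of its underside. A bystander.
- thermometer: Loose white thermometer, 18 x 119 x 11 mm, lying beside the carrier on its +y side, near or under the swung-out strap; origin at the centre of its underside. A bystander.
Mind the look-alikes: they are no part of the job. Of the things shaped like the lid, the grey one is meant.

How it is judged:
By the outcome, as a careful person would: the job done as asked, in the order asked, and still so for the second after the job is handed in, with the robot touching nothing.
It also fails if it takes over 48 s, if anything falls off the work surface, if the arm or the gripper's body presses on something with over 40 N, if the wrist force passes 120 N, or if a joint passes its speed limit or range.

### The arm

A 7-joint arm with a two-finger parallel gripper is mounted at the origin on a cart in front of the work surface, level with it; the furniture and walls round the work are solid. World frame = base frame: x ahead of the robot, y to its left, z up, the work surface at z = 0. Lengths are in m, angles in rad, forces in N, time in s.
With the tool pointing down it reaches from about 0.4 to 0.875 m from the base axis. Payload 6.5 kg.
Tool frame: the origin (TCP) lies midway between the tips of the shut fingers; the grasp point (between the pads) lies 19 mm behind it; z points along the fingers, y is the line along which they close (so a half turn about z gives the same grasp; the last joint's range is limited). The gripper opens to 88 mm and grips with 3 to 60 N. Pads are 18 mm wide; open, the fingers measure 123 mm over their backs; the gripper's body (75 mm by 187 mm) begins 45 mm behind the grasp point.
Start: joints at [1.171, 0.536, -0.004, 1.538, 0.003, 1.067, -0.071], TCP at [0.213, -0.614, 0.239] pointing down, gripper open.
Joint ranges: [-2.7, 2.7], [-0.37, 2.16], [-1.27, 1.26], [0.24, 2.4], [-1.31, 4.45], [0.19, 1.91], [-2.76, 2.76]. Speed limits (rad/s): [2.39, 2.39, 3.14, 3.14, 3.14, 3.14, 3.14].

### API

Orientations are given as a unit quaternion [w, x, y, z].
In Python, from workcell import r gives the robot as it stands. The module is installed in compiled form; this text tells all that it offers.
- The arm moves only by the shell command python3 -m inch 'ROWS'. ROWS is JSON, a list of rows, each an object of numbers: "rx", "ry", "rz": the turn, a rotation vector about the tool's x, y, z in rad; "x", "y", "z": the shift along the tool's x, y, z in m; "fingers": the closure in counts, from 0 (fully open) to 255 (shut). In form: [{"rx": .., "ry": .., "rz": .., "x": .., "y": .., "z": .., "fingers": ..}, ...]. A call has 1 to 5 rows; each row shifts and turns the commanded pose from where the row before left it, along the tool's axes as they then stand; what a row does not reach is not made up. A row lasts 1/12 s, in which the tool goes at most 41.7 mm and 7.16 degrees, less where a joint would pass 70% of its speed; a pose out of reach is approached as far as the arm can. A call with a gripper value outside its range is refused whole. The fingers move at their own pace and stop on an object; the grip force is fixed at half the most. Time passes only in rows, so rows that do not move let the fingers close. It gives the time, the measured TCP pose, the force, the opening and the grip force at its end, in the units of the state.
- r.get_obs(): the state, without advancing time (a new reading comes with each control period).
- r.camera(name): name is "scene" or "top"; returns (picture, depth): 400x640x3 uint8, red, green, blue; 400x640 float32, m along the optical axis (not along the pixel's ray), 0 where there is no reading.
- r.get_calibration(name): a dict with "camera_matrix" (3x3 intrinsics, pixels), "world_from_camera" (4x4, takes a point from camera to world coordinates). Camera axes: x right, y down, z forward; pixel columns grow to the right and rows downward; lengths in m; the calibration is good to about 2 mm. A picture is of the moment at which its call begins. get_calibration takes no time and is no camera call.
- r.finish_job(): hands the job in; it is judged then, once.
The state is a dict: "t": time; "joint_pos": joint angles; "qd": joint speeds; "joint_torque": joint torques, N m; "tcp_pos": TCP position; "ee_rot": TCP orientation; "wrist_force": force on the tool from outside, world axes, zero at the start; "ft_torque": the same for the moment, N m; "gripper_width": opening from 0.0 (shut) to 1.0 (fully open); "finger_force": force on a finger pad.
Only numpy, scipy, OpenCV 4.12 (cv2) and the standard library are available. Lean on these libraries where they do the work, as an engineer would, in place of code of your own. Each camera call takes 0.05 s, during which the arm holds its last target. There are 200 camera calls.

## Working session

There is one attempt and no reset: what is moved stays moved. The work goes in short steps, Python scripts to look and compute and a shell command to move; the robot and the scene stay as the last step left them, time stands still between calls to the robot, and variables do not carry over. Pictures are saved under pics/ and viewed, at most 10 in all, crops included, and the job is handed in when it is done.

```bash
mkdir -p pics; python3 - <<'E'
from workcell import r
import cv2,numpy as np
for n in("scene","top"):
    p,d=r.camera(n); cv2.imwrite(f"pics/{n}0.png",p[:,:,::-1]); np.savez(f"{n}0.npz",p=p,d=d)
    c=r.get_calibration(n); print(n,np.round(c["camera_matrix"],1).tolist(),np.round(c["world_from_camera"],3).tolist())
o=r.get_obs(); print({k:np.round(v,3).tolist() for k,v in o.items()})
E
```

```text
scene [[443.0, 0.0, 316.3], [0.0, 443.0, 196.2], [0.0, 0.0, 1.0]] [[-0.876, -0.29, 0.385, 0.085], [-0.482, 0.5, -0.72, 0.929], [0.017, -0.816, -0.578, 0.809], [0.0, 0.0, 0.0, 1.0]]
top [[416.3, 0.0, 318.6], [0.0, 416.3, 209.7], [0.0, 0.0, 1.0]] [[-0.01, -0.988, 0.154, 0.383], [-1.0, 0.013, 0.018, 0.062], [-0.02, -0.154, -0.988, 1.068], [0.0, 0.0, 0.0, 1.0]]
{'t': 0.1, 'joint_pos': [1.171, 0.537, -0.004, 1.539, 0.003, 1.067, -0.071], 'qd': [-0.001, -0.001, -0.001, -0.002, 0.002, 0.0, 0.001], 'joint_torque': [0.002, -57.208, 0.994, -25.223, -0.056, 0.013, 0.0], 'tcp_pos': [0.213, -0.614, 0.238], 'ee_rot': [-0.001, 0.986, 0.166, -0.0], 'wrist_force': [-0.297, 0.244, -1.242], 'ft_torque': [-0.05, -0.033, -0.01], 'finger_force': 0.0, 'gripper_width': 1.0}
```

View pics/scene0.png

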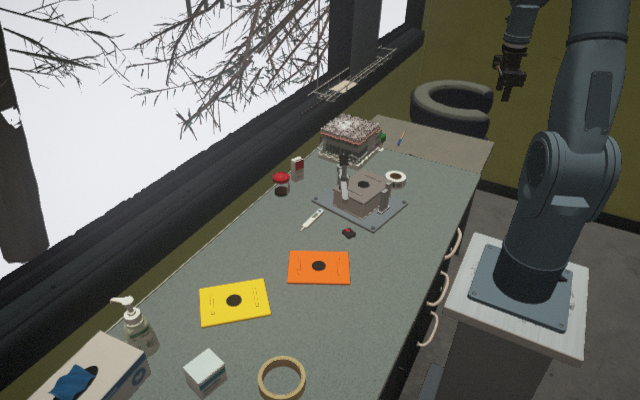

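View pics/top0.png

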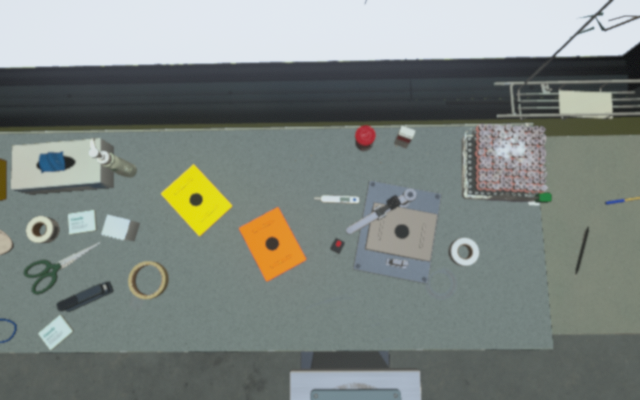

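The top view shows the carrier at about (398,232), the pivot post at (410,195), and the strap running to its free end at about (350,232). The rest is at (397,263), the buckle at (338,245), the thermometer at (337,199) and the label roll at (464,251). I'll zoom in next.

```bash
cat > h.py <<'E'
import numpy as np,cv2
from workcell import r
def ray(n,u,v,z):
    c=r.get_calibration(n);T=np.array(c["world_from_camera"]);d=T[:3,:3]@np.linalg.inv(c["camera_matrix"])@[u,v,1]
    o=T[:3,3];return o+d*(z-o[2])/d[2]
def proj(n,P):
    c=r.get_calibration(n);T=np.linalg.inv(c["world_from_camera"]);q=np.array(c["camera_matrix"])@(T[:3,:3]@np.array(P)+T[:3,3]);return q[:2]/q[2]
def crop(n,p,x0,y0,x1,y1,s,name):
    cv2.imwrite(name,cv2.resize(p[y0:y1,x0:x1,::-1],None,fx=s,fy=s,interpolation=cv2.INTER_CUBIC))
E
python3 - <<'E'
from h import *
p=np.load("top0.npz")["p"];crop("top",p,310,170,490,290,4.4,"pics/topc.png")
d=np.load("top0.npz")["d"]
for u,v in[(402,205),(402,231),(410,195),(393,202),(375,217),(352,232),(365,270)]:
    print(u,v,d[v,u])
p=np.load("scene0.npz")["p"];crop("scene",p,300,130,430,250,4.6,"pics/scenec.png")
E
```

```text
402 205 1.0620251
402 231 0.9939785
410 195 0.9703338
393 202 0.9159411
375 217 0.97041535
352 232 0.9720415
365 270 1.0438534
```

View pics/topc.png

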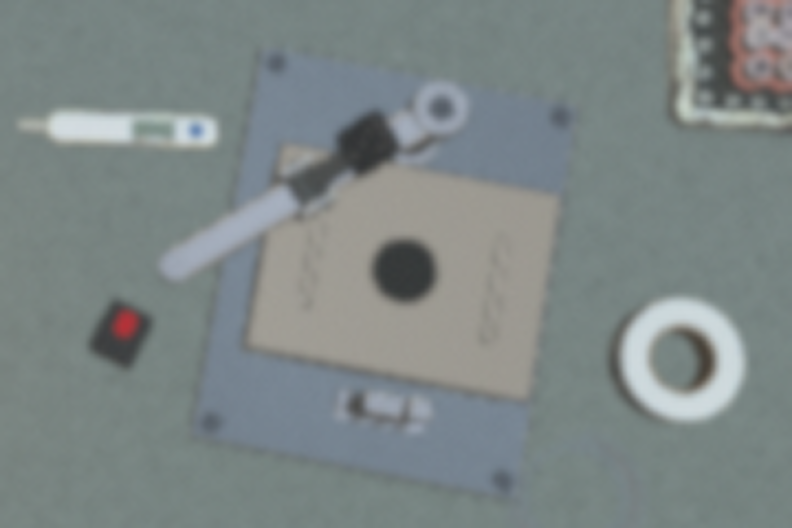

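View pics/scenec.png

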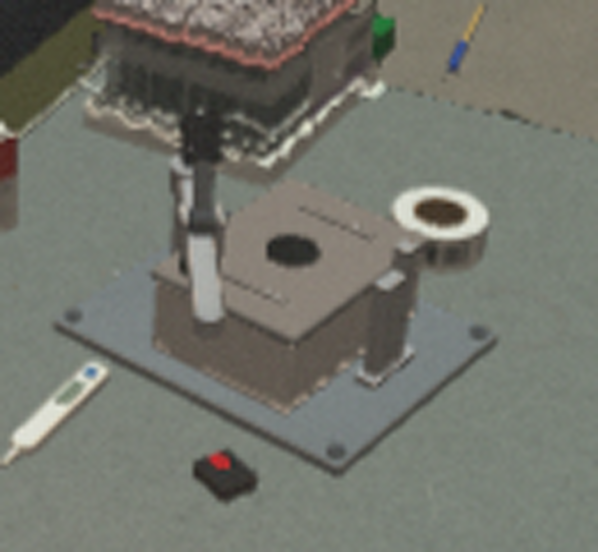

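The crops give these pixels in the full top picture:
- Hub (410,194)
- Lid pad (401.8,231.4)
- Strap tip (348.5,231)
- Lever standing open, with its black paddle at (393,202)
- Buckle (338,245), well clear of the strap's sweep

```bash
python3 - <<'E'
from h import *
f=lambda u,v,z:ray("top",310+u/4.4,170+v/4.4,z)
P=f(440,106,.108);pad=f(404,270,.075);tip=f(167,270,.102)
B=[f(u,v,.012) for u,v in[(277,62),(560,116),(503,480),(211,421)]]
print("piv",P.round(4),"pad",pad.round(4),"tip",tip.round(4),np.linalg.norm((tip-P)[:2]))
print("bolts",np.round(B,4).tolist(),"ctr",np.mean(B,0).round(4))
a=lambda v:np.arctan2(v[1],v[0])
xs=[B[0]-B[3],B[1]-B[2]];ys=[B[0]-B[1],B[3]-B[2]]
print("yaw bolts",[a(v) for v in xs],[a(v)-np.pi/2 for v in ys],"pivot-pad",a(P-pad),np.linalg.norm((P-pad)[:2]))
# bar in blue-grey: sub-image line fit
for name,q in dict(flankL=(200,290)).items():pass
print("strap angle", a(P-tip)-a(P-pad))
for n,(u,v) in dict(paddle=(367,140),hornL=(352,405),rest=(400,410)).items(): print(n,f(u,v,.16 if n=="paddle" else .104).round(4))
print("buckle",f(121,333,.014),"therm",f(22,125,.011),f(215,132,.011),"roll",f(682,360,.03))
E
```

```text
piv [ 0.5668 -0.134   0.108 ] pad [ 0.4829 -0.1174  0.075 ] tip [0.4817 0.0123 0.102 ] 0.16935233707349584
bolts [[0.6128, -0.0594, 0.012], [0.5783, -0.2231, 0.012], [0.3693, -0.1799, 0.012], [0.404, -0.0156, 0.012]] ctr [ 0.4911 -0.1195  0.012 ]
yaw bolts [np.float64(-0.20677692206170445), np.float64(-0.20402358797274453)] [np.float64(-0.2076777600514259), np.float64(-0.2086620214720838)] pivot-pad -0.1954213753110683 0.08554667246590329
strap angle -0.8484450965712054
paddle [ 0.54   -0.0862  0.16  ]
hornL [ 0.4097 -0.0824  0.104 ]
rest [ 0.4069 -0.1072  0.104 ]
buckle [0.45462235 0.0349136  0.014     ] therm [0.57735393 0.09085971 0.011     ] [ 0.57167948 -0.0220971   0.011     ] roll [ 0.43493339 -0.27888854  0.03      ]
```

```bash
python3 -m inch '[{"z":-0.04,"fingers":255},{"z":-0.04,"fingers":255},{"x":0.026,"y":-0.024,"fingers":255},{"x":0.026,"y":-0.024,"fingers":255},{"x":0.026,"y":-0.024,"fingers":255}]'
python3 -m inch '[{"x":0.026,"y":-0.024,"fingers":255},{"x":0.026,"y":-0.024,"fingers":255},{"x":0.026,"y":-0.024,"fingers":255},{"x":0.026,"y":-0.024,"fingers":255},{"x":0.026,"y":-0.024,"fingers":255}]'
```

```text
$[0]: bad value
$[0]: bad value
```

```bash
python3 -m inch '[{"rx":0,"ry":0,"rz":0,"x":0,"y":0,"z":-0.04,"fingers":255},{"rx":0,"ry":0,"rz":0,"x":0,"y":0,"z":-0.04,"fingers":255},{"rx":0,"ry":0,"rz":0,"x":0.026,"y":-0.024,"z":0,"fingers":255},{"rx":0,"ry":0,"rz":0,"x":0.026,"y":-0.024,"z":0,"fingers":255},{"rx":0,"ry":0,"rz":0,"x":0.026,"y":-0.024,"z":0,"fingers":255}]'
```

```text
t: 0.52
tcp_pos: [0.2633, -0.5196, 0.319]
ee_rot: [0.0, 0.986, 0.165, 0.0]
wrist_force: [1.3, 0.1, -0.5]
gripper_width: 0.642
finger_force: 0.0
```

```bash
python3 -m inch '[{"rx":0,"ry":0,"rz":0,"x":0.028,"y":-0.0262,"z":0,"fingers":255},{"rx":0,"ry":0,"rz":0,"x":0.028,"y":-0.0262,"z":0,"fingers":255},{"rx":0,"ry":0,"rz":0,"x":0.028,"y":-0.0262,"z":0,"fingers":255},{"rx":0,"ry":0,"rz":0,"x":0.028,"y":-0.0262,"z":0,"fingers":255},{"rx":0,"ry":0,"rz":0,"x":0.028,"y":-0.0262,"z":0,"fingers":255}]'
python3 -m inch '[{"rx":0,"ry":0,"rz":0,"x":0.028,"y":-0.0262,"z":0,"fingers":255},{"rx":0,"ry":0,"rz":0,"x":0.028,"y":-0.0262,"z":0,"fingers":255},{"rx":0,"ry":0,"rz":0,"x":0.028,"y":-0.0262,"z":0,"fingers":255},{"rx":0,"ry":0,"rz":0,"x":0.028,"y":-0.0262,"z":0,"fingers":255},{"rx":0,"ry":0,"rz":0,"x":0.028,"y":-0.0262,"z":0,"fingers":255}]'
python3 -m inch '[{"rx":0,"ry":0,"rz":0,"x":0.028,"y":-0.0262,"z":0,"fingers":255},{"rx":0,"ry":0,"rz":0,"x":0.028,"y":-0.0262,"z":0,"fingers":255},{"rx":0,"ry":0,"rz":0,"x":0.028,"y":-0.0262,"z":0,"fingers":255},{"rx":0,"ry":0,"rz":0,"x":0.028,"y":-0.0262,"z":0,"fingers":255},{"rx":0,"ry":0,"rz":0,"x":0.028,"y":-0.0262,"z":0,"fingers":255}]'
python3 -c "
from workcell import r;print(r.get_obs()['joint_pos'])"
```

```text
t: 0.93
tcp_pos: [0.3527, -0.349, 0.3185]
ee_rot: [-0.0, 0.986, 0.166, -0.0]
wrist_force: [1.0, -2.0, -0.4]
gripper_width: 0.266
finger_force: 0.0
t: 1.35
tcp_pos: [0.442, -0.1794, 0.3186]
ee_rot: [0.0, 0.986, 0.166, -0.0]
wrist_force: [1.0, -0.8, 0.1]
gripper_width: -0.003
finger_force: 0.0
t: 1.77
tcp_pos: [0.5314, -0.0099, 0.3185]
ee_rot: [0.0, 0.986, 0.166, -0.0]
wrist_force: [0.4, -0.7, -0.1]
gripper_width: 0.007
finger_force: 0.0
[ 0.26834783  0.28218896 -0.40838319  1.7391312   0.12179513  1.14573423
 -1.41327599]
```

```bash
python3 -m inch '[{"rx":0,"ry":0,"rz":-0.12,"x":0,"y":0,"z":0,"fingers":255},{"rx":0,"ry":0,"rz":-0.12,"x":0,"y":0,"z":0,"fingers":255},{"rx":0,"ry":0,"rz":-0.12,"x":0,"y":0,"z":0,"fingers":255},{"rx":0,"ry":0,"rz":-0.12,"x":0,"y":0,"z":0,"fingers":255},{"rx":0,"ry":0,"rz":-0.12,"x":0,"y":0,"z":0,"fingers":255}]'
python3 -m inch '[{"rx":0,"ry":0,"rz":-0.12,"x":0,"y":0,"z":0,"fingers":255},{"rx":0,"ry":0,"rz":-0.12,"x":0,"y":0,"z":0,"fingers":255},{"rx":0,"ry":0,"rz":-0.12,"x":0,"y":0,"z":0,"fingers":255},{"rx":0,"ry":0,"rz":-0.12,"x":0,"y":0,"z":0,"fingers":255},{"rx":0,"ry":0,"rz":-0.12,"x":0,"y":0,"z":0,"fingers":255}]'
python3 -m inch '[{"rx":0,"ry":0,"rz":-0.12,"x":0,"y":0,"z":0,"fingers":255},{"rx":0,"ry":0,"rz":-0.12,"x":0,"y":0,"z":0,"fingers":255},{"rx":0,"ry":0,"rz":-0.12,"x":0,"y":0,"z":0,"fingers":255},{"rx":0,"ry":0,"rz":-0.12,"x":0,"y":0,"z":0,"fingers":255},{"rx":0,"ry":0,"rz":-0.085,"x":0,"y":0,"z":0,"fingers":255}]'
python3 -c "
from workcell import r;print(r.get_obs()['joint_pos'])"
```

```text
t: 2.18
tcp_pos: [0.5308, -0.0115, 0.3183]
ee_rot: [-0.0, 0.892, 0.453, -0.0]
wrist_force: [0.3, 0.2, 0.4]
gripper_width: 0.003
finger_force: 0.0
t: 2.6
tcp_pos: [0.5308, -0.0117, 0.3183]
ee_rot: [-0.0, 0.718, 0.696, -0.0]
wrist_force: [0.0, 0.6, 0.5]
gripper_width: 0.011
finger_force: 0.0
t: 3.02
tcp_pos: [0.5308, -0.0118, 0.3183]
ee_rot: [-0.0, 0.496, 0.869, -0.0]
wrist_force: [-0.5, 0.1, 0.8]
gripper_width: 0.004
finger_force: 0.0
[ 0.50239233  0.33056732 -0.70487318  1.72797453  0.23045496  1.16858849
  0.26705242]
```

```bash
python3 -m inch '[{"rx":0,"ry":0,"rz":0,"x":0.016,"y":0.025,"z":0,"fingers":255},{"rx":0,"ry":0,"rz":0,"x":0,"y":0,"z":0.04,"fingers":255},{"rx":0,"ry":0,"rz":0,"x":0,"y":0,"z":0.04,"fingers":255},{"rx":0,"ry":0,"rz":0,"x":0,"y":0,"z":0.04,"fingers":255},{"rx":0,"ry":0,"rz":0,"x":0,"y":0,"z":0.03,"fingers":255}]'
python3 -m inch '[{"rx":0,"ry":0,"rz":0,"x":0,"y":0,"z":0.03,"fingers":255},{"rx":0,"ry":0,"rz":0,"x":0,"y":0,"z":0.03,"fingers":255},{"rx":0,"ry":0,"rz":0,"x":0,"y":0,"z":0.017,"fingers":255},{"rx":0,"ry":0,"rz":0,"x":0,"y":0,"z":0,"fingers":255}]'
python3 - <<'E'
from h import *
p,d=r.camera("scene");crop("scene",p,270,60,450,240,3.3,"pics/s1.png")
print(r.get_obs()["tcp_pos"])
E
```

```text
t: 3.43
tcp_pos: [0.543, 0.0145, 0.1655]
ee_rot: [-0.001, 0.498, 0.867, -0.001]
wrist_force: [0.4, -0.5, 0.3]
gripper_width: 0.0
finger_force: 0.0
t: 3.77
tcp_pos: [0.5415, 0.0144, 0.0879]
ee_rot: [-0.003, 0.498, 0.867, -0.002]
wrist_force: [-0.8, 0.2, 0.5]
gripper_width: 0.004
finger_force: 0.0
[0.54305675 0.01472793 0.09010378]
```

View pics/s1.png

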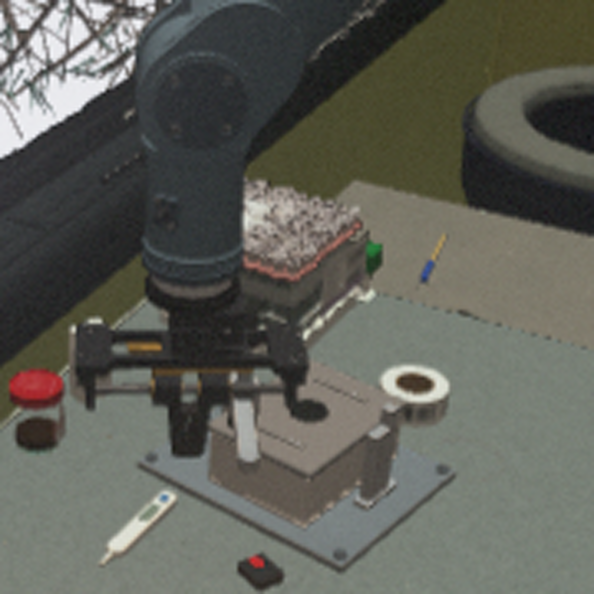

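The closed fingers (crop (188,430)) stand behind the strap's outer flank (crop (245,430)) with a clear gap, and nothing is touched. I'll close the gap and swing the strap along its arc.

```bash
python3 -m inch '[{"rx":0,"ry":0,"rz":0,"x":0,"y":-0.012,"z":0,"fingers":255},{"rx":0,"ry":0,"rz":0,"x":0,"y":-0.01,"z":0,"fingers":255},{"rx":0,"ry":0,"rz":0,"x":0,"y":-0.006,"z":0,"fingers":255},{"rx":0,"ry":0,"rz":-0.04,"x":0.001,"y":-0.006,"z":0,"fingers":255},{"rx":0,"ry":0,"rz":-0.06,"x":0.0014,"y":-0.0085,"z":0,"fingers":255}]'
python3 -m inch '[{"rx":0,"ry":0,"rz":-0.08,"x":0.0017,"y":-0.0113,"z":0,"fingers":255},{"rx":0,"ry":0,"rz":-0.08,"x":0.0017,"y":-0.0113,"z":0,"fingers":255},{"rx":0,"ry":0,"rz":-0.08,"x":0.0017,"y":-0.0113,"z":0,"fingers":255},{"rx":0,"ry":0,"rz":0,"x":0,"y":0,"z":0,"fingers":255}]'
python3 - <<'E'
from h import *
p,d=r.camera("scene");crop("scene",p,300,110,430,230,4.6,"pics/s2.png")
E
```

```text
t: 4.23
tcp_pos: [0.5082, -0.0048, 0.0931]
ee_rot: [0.002, 0.453, 0.891, 0.001]
wrist_force: [2.3, -0.1, -0.6]
gripper_width: 0.005
finger_force: 0.9
t: 4.57
tcp_pos: [0.4769, -0.0247, 0.0924]
ee_rot: [0.0, 0.344, 0.939, -0.001]
wrist_force: [-0.1, 0.6, -0.1]
gripper_width: 0.004
finger_force: 0.0
```

View pics/s2.png

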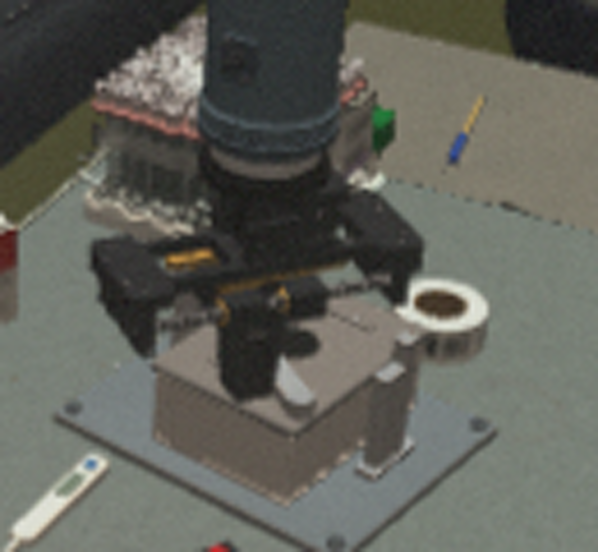

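The strap tip (crop (295,385)) now lies over the lid and travels with the finger. I'll continue and finish gently.

```bash
python3 -m inch '[{"rx":0,"ry":0,"rz":-0.08,"x":0.0017,"y":-0.0113,"z":0,"fingers":255},{"rx":0,"ry":0,"rz":-0.08,"x":0.0017,"y":-0.0113,"z":0,"fingers":255},{"rx":0,"ry":0,"rz":-0.08,"x":0.0017,"y":-0.0113,"z":0,"fingers":255},{"rx":0,"ry":0,"rz":-0.08,"x":0.0017,"y":-0.0113,"z":0,"fingers":255},{"rx":0,"ry":0,"rz":-0.06,"x":0.0014,"y":-0.0085,"z":0,"fingers":255}]'
python3 -m inch '[{"rx":0,"ry":0,"rz":-0.03,"x":0.0007,"y":-0.0042,"z":0,"fingers":255},{"rx":0,"ry":0,"rz":-0.03,"x":0.0007,"y":-0.0042,"z":0,"fingers":255},{"rx":0,"ry":0,"rz":-0.03,"x":0.0007,"y":-0.0042,"z":0,"fingers":255},{"rx":0,"ry":0,"rz":0,"x":0,"y":0,"z":0,"fingers":255},{"rx":0,"ry":0,"rz":0,"x":0,"y":0,"z":0,"fingers":255}]'
```

```text
t: 5.03
tcp_pos: [0.444, -0.0641, 0.0925]
ee_rot: [0.001, 0.16, 0.987, 0.0]
wrist_force: [1.6, 1.4, 1.4]
gripper_width: 0.005
finger_force: 1.0
t: 5.45
tcp_pos: [0.4379, -0.0757, 0.0921]
ee_rot: [0.0, 0.118, 0.993, -0.0]
wrist_force: [0.2, 0.2, -0.2]
gripper_width: 0.004
finger_force: 0.0
```

```bash
for k in 1; do python3 -m inch '[{"rx":0,"ry":0,"rz":-0.01,"x":0.0002,"y":-0.0015,"z":0,"fingers":255},{"rx":0,"ry":0,"rz":-0.01,"x":0.0002,"y":-0.0015,"z":0,"fingers":255},{"rx":0,"ry":0,"rz":0,"x":0,"y":0,"z":0,"fingers":255}]'; done
python3 -m inch '[{"rx":0,"ry":0,"rz":-0.01,"x":0,"y":-0.0015,"z":0,"fingers":255},{"rx":0,"ry":0,"rz":0,"x":0,"y":-0.001,"z":0,"fingers":255},{"rx":0,"ry":0,"rz":0,"x":0,"y":0,"z":0,"fingers":255},{"rx":0,"ry":0,"rz":0,"x":0,"y":0,"z":0,"fingers":255}]'
```

```text
t: 5.7
tcp_pos: [0.4366, -0.0783, 0.0919]
ee_rot: [0.0, 0.106, 0.994, 0.0]
wrist_force: [0.7, 0.8, 0.4]
gripper_width: 0.005
finger_force: 0.7
t: 6.03
tcp_pos: [0.4357, -0.0811, 0.0917]
ee_rot: [-0.0, 0.101, 0.995, -0.0]
wrist_force: [-0.2, 1.5, 0.7]
gripper_width: 0.004
finger_force: 0.6
```

```bash
python3 -m inch '[{"rx":0,"ry":0,"rz":0,"x":0,"y":-0.0015,"z":0,"fingers":255},{"rx":0,"ry":0,"rz":0,"x":0,"y":0,"z":0,"fingers":255},{"rx":0,"ry":0,"rz":0,"x":0,"y":0,"z":0,"fingers":255}]'
python3 -m inch '[{"rx":0,"ry":0,"rz":0,"x":0,"y":-0.0015,"z":0,"fingers":255},{"rx":0,"ry":0,"rz":0,"x":0,"y":0,"z":0,"fingers":255},{"rx":0,"ry":0,"rz":0,"x":0,"y":0,"z":0,"fingers":255}]'
```

```text
t: 6.28
tcp_pos: [0.4356, -0.0814, 0.0918]
ee_rot: [0.0, 0.101, 0.995, 0.001]
wrist_force: [0.2, 4.9, 1.4]
gripper_width: 0.003
finger_force: 2.7
t: 6.53
tcp_pos: [0.4356, -0.0815, 0.0918]
ee_rot: [0.001, 0.1, 0.995, 0.002]
wrist_force: [1.8, 8.9, 1.2]
gripper_width: 0.003
finger_force: 4.5
```

The finger no longer moves while the force climbs to 9 N, well above the 2 N friction, so the strap is against its stop. I'll back off and check.

```bash
python3 -m inch '[{"rx":0,"ry":0,"rz":0,"x":0,"y":0.01,"z":0,"fingers":255},{"rx":0,"ry":0,"rz":0,"x":0.02,"y":0.01,"z":-0.01,"fingers":255},{"rx":0,"ry":0,"rz":0,"x":0.02,"y":0.02,"z":-0.035,"fingers":255},{"rx":0,"ry":0,"rz":0,"x":0,"y":0.02,"z":-0.035,"fingers":255},{"rx":0,"ry":0,"rz":0,"x":0,"y":0.02,"z":-0.035,"fingers":255}]'
python3 -m inch '[{"rx":0,"ry":0,"rz":0,"x":0,"y":0.04,"z":-0.01,"fingers":255},{"rx":0,"ry":0,"rz":0,"x":0,"y":0.04,"z":0,"fingers":255},{"rx":0,"ry":0,"rz":0,"x":0,"y":0.04,"z":0,"fingers":255},{"rx":0,"ry":0,"rz":0,"x":0,"y":0,"z":0,"fingers":255}]'
python3 - <<'E'
from h import *
p,d=r.camera("top");crop("top",p,310,170,490,290,4.4,"pics/t3.png");np.savez("t3.npz",p=p,d=d)
E
```

```text
t: 6.95
tcp_pos: [0.4111, 0.0012, 0.2047]
ee_rot: [-0.002, 0.101, 0.995, -0.001]
wrist_force: [0.9, -0.1, -0.5]
gripper_width: 0.005
finger_force: 0.0
t: 7.28
tcp_pos: [0.4378, 0.127, 0.2156]
ee_rot: [0.002, 0.096, 0.995, 0.002]
wrist_force: [0.5, 0.0, 0.7]
gripper_width: 0.01
finger_force: 0.0
```

View pics/t3.png

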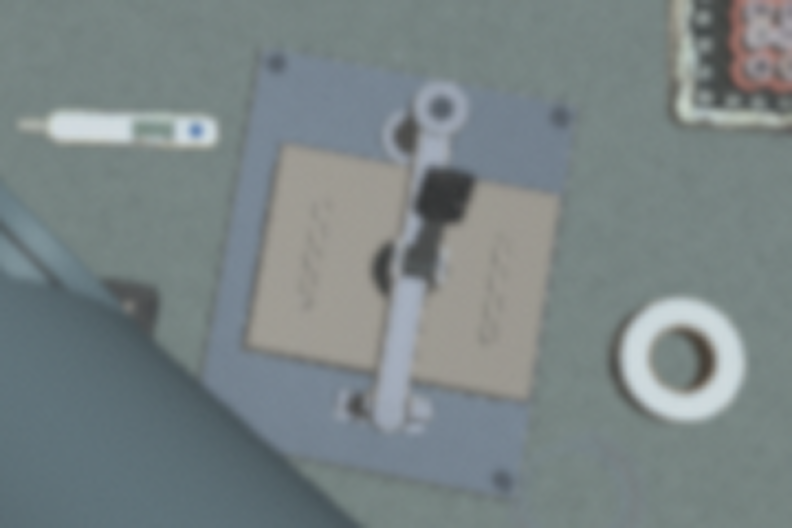

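The strap lies across the lid, with its tip at crop (389,420) on the rest, the hub at crop (440,106), the lever paddle at crop (444,194), and the lid and bystanders unmoved. Now the figures for the lever.

```bash
python3 - <<'E'
from h import *
f=lambda u,v,z:ray("top",310+u/4.4,170+v/4.4,z)
P=f(440,106,.108);tip=f(389,425,.102);pd=f(445,194,.163)
a=lambda v:np.arctan2(v[1],v[0])
print("phi",a(tip-P),"len",np.linalg.norm((tip-P)[:2]),"home",np.pi-.207)
phi=2.94;u=np.array([np.cos(phi),np.sin(phi)]);n=np.array([np.sin(phi),-np.cos(phi)])
print("paddle",pd,"s",(pd-P)[:2]@u,"lat",(pd-P)[:2]@n)
print("mid bar lat",[((f(x,y,.102)-P)[:2]@n).round(4) for x,y in[(404,305),(395,370)]])
o=r.get_obs();t=np.array(o["tcp_pos"]);q=o["ee_rot"];print(t,q,"tcp s,lat",(t-P)[:2]@u,(t-P)[:2]@n)
g=P[:2]+.09*u;print("target",g,"du,dn",(g-t[:2])@u,(g-t[:2])@n)
E
```

```text
phi 2.9497437669362228 len 0.17069734911786755 home 2.9345926535897933
paddle [ 0.51174029 -0.12334937  0.163     ] s 0.05610621224112866 lat -0.000545771769780276
mid bar lat [np.float64(0.0007), np.float64(-0.0001)]
[0.43721899 0.12280537 0.21466086] [4.07132364e-04 9.73616943e-02 9.95248663e-01 7.96063014e-04] tcp s,lat 0.17840593750420397 0.22570266892438137
target [ 0.47864217 -0.1160281 ] du,dn -0.088405937504204 -0.22570266892438137
```

```bash
python3 -m inch '[{"rx":0,"ry":0,"rz":0,"x":-0.014,"y":-0.037,"z":0,"fingers":255},{"rx":0,"ry":0,"rz":0,"x":-0.014,"y":-0.037,"z":0,"fingers":255},{"rx":0,"ry":0,"rz":0,"x":-0.014,"y":-0.038,"z":0,"fingers":255},{"rx":0,"ry":0,"rz":0,"x":-0.014,"y":-0.038,"z":0,"fingers":255},{"rx":0,"ry":0,"rz":0,"x":-0.016,"y":-0.038,"z":0,"fingers":255}]'
python3 -m inch '[{"rx":0,"ry":0,"rz":0,"x":-0.016,"y":-0.038,"z":0,"fingers":255},{"rx":0,"ry":0,"rz":0,"x":0,"y":0,"z":0.025,"fingers":255},{"rx":0,"ry":0,"rz":0,"x":0,"y":0,"z":0.025,"fingers":255},{"rx":0,"ry":0,"rz":0,"x":0,"y":0,"z":0,"fingers":255},{"rx":0,"ry":0,"rz":0,"x":0,"y":0,"z":0,"fingers":255}]'
python3 - <<'E'
from h import *
p,d=r.camera("scene");crop("scene",p,300,90,430,210,4.6,"pics/s4.png")
t=np.array(r.get_obs()["tcp_pos"]);P=np.array([.5668,-.134]);phi=2.94
u=np.array([np.cos(phi),np.sin(phi)]);n=np.array([np.sin(phi),-np.cos(phi)])
print("s,lat,z",(t[:2]-P)@u,(t[:2]-P)@n,t[2])
E
```

```text
t: 7.75
tcp_pos: [0.4684, -0.0842, 0.2137]
ee_rot: [-0.001, 0.102, 0.995, -0.001]
wrist_force: [1.0, 0.1, -0.4]
gripper_width: 0.004
finger_force: 0.0
t: 8.17
tcp_pos: [0.4762, -0.1216, 0.1633]
ee_rot: [-0.002, 0.102, 0.995, -0.0]
wrist_force: [-1.0, -0.6, 0.5]
gripper_width: 0.003
finger_force: 0.0
s,lat,z 0.09011222892963992 -0.0052162507769226134 0.16448903799487816
```

View pics/s4.png

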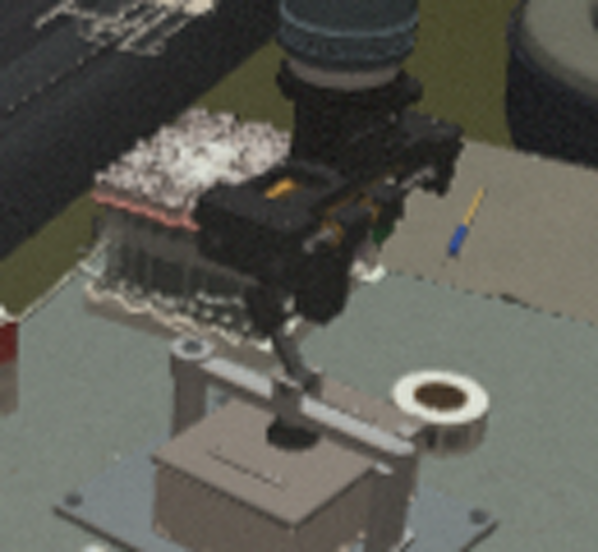

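The fingers (crop (325,290)) are beside the open lever's paddle (crop (265,300)), on the side away from the post and clear of it. I'll press it over along its arc.

```bash
python3 -m inch '[{"rx":0,"ry":0,"rz":0,"x":-0.006,"y":0.005,"z":0,"fingers":255},{"rx":0,"ry":0,"rz":0,"x":-0.006,"y":0,"z":0,"fingers":255},{"rx":0,"ry":0,"rz":0,"x":-0.007,"y":0,"z":0,"fingers":255},{"rx":0,"ry":0,"rz":0,"x":-0.005,"y":0,"z":0.0022,"fingers":255},{"rx":0,"ry":0,"rz":0,"x":-0.0046,"y":0,"z":0.0025,"fingers":255}]'
python3 -m inch '[{"rx":0,"ry":0,"rz":0,"x":-0.0043,"y":0,"z":0.0035,"fingers":255},{"rx":0,"ry":0,"rz":0,"x":-0.004,"y":0,"z":0.0038,"fingers":255},{"rx":0,"ry":0,"rz":0,"x":0,"y":0,"z":0,"fingers":255}]'
```

```text
t: 8.63
tcp_pos: [0.5081, -0.1214, 0.1599]
ee_rot: [0.0, 0.101, 0.995, -0.0]
wrist_force: [-1.7, 1.3, 3.9]
gripper_width: 0.008
finger_force: 1.9
t: 8.88
tcp_pos: [0.5161, -0.1233, 0.1516]
ee_rot: [0.0, 0.101, 0.995, 0.0]
wrist_force: [-0.1, 0.9, 1.8]
gripper_width: 0.005
finger_force: 0.5
```

Contact is good and the lever is moving. I'll continue down.

```bash
python3 -m inch '[{"rx":0,"ry":0,"rz":0,"x":-0.0035,"y":0,"z":0.0043,"fingers":255},{"rx":0,"ry":0,"rz":0,"x":-0.0031,"y":0,"z":0.0046,"fingers":255},{"rx":0,"ry":0,"rz":0,"x":-0.0026,"y":0,"z":0.005,"fingers":255},{"rx":0,"ry":0,"rz":0,"x":-0.0022,"y":0,"z":0.005,"fingers":255},{"rx":0,"ry":0,"rz":0,"x":0,"y":0,"z":0,"fingers":255}]'
python3 -m inch '[{"rx":0,"ry":0,"rz":0,"x":-0.0015,"y":0,"z":0.005,"fingers":255},{"rx":0,"ry":0,"rz":0,"x":-0.001,"y":0,"z":0.004,"fingers":255},{"rx":0,"ry":0,"rz":0,"x":0,"y":0,"z":0,"fingers":255},{"rx":0,"ry":0,"rz":0,"x":0,"y":0,"z":0,"fingers":255}]'
```

```text
t: 9.3
tcp_pos: [0.5265, -0.1256, 0.1322]
ee_rot: [-0.0, 0.101, 0.995, 0.0]
wrist_force: [-0.7, 0.3, -0.0]
gripper_width: 0.006
finger_force: 0.1
t: 9.63
tcp_pos: [0.5285, -0.1264, 0.1237]
ee_rot: [-0.0, 0.101, 0.995, -0.0]
wrist_force: [0.3, 0.1, 0.7]
gripper_width: 0.004
finger_force: 0.0
```

```bash
python3 -m inch '[{"rx":0,"ry":0,"rz":0,"x":0,"y":0,"z":0.0015,"fingers":255},{"rx":0,"ry":0,"rz":0,"x":0,"y":0,"z":0,"fingers":255},{"rx":0,"ry":0,"rz":0,"x":0,"y":0,"z":0,"fingers":255}]'
python3 -m inch '[{"rx":0,"ry":0,"rz":0,"x":0,"y":0,"z":0.0015,"fingers":255},{"rx":0,"ry":0,"rz":0,"x":0,"y":0,"z":0,"fingers":255},{"rx":0,"ry":0,"rz":0,"x":0,"y":0,"z":0,"fingers":255}]'
```

```text
t: 9.88
tcp_pos: [0.5287, -0.1264, 0.1232]
ee_rot: [-0.0, 0.101, 0.995, -0.001]
wrist_force: [-3.2, -0.3, 8.6]
gripper_width: 0.005
finger_force: 4.6
t: 10.13
tcp_pos: [0.5288, -0.1264, 0.1229]
ee_rot: [-0.0, 0.101, 0.995, -0.001]
wrist_force: [-8.8, -0.3, 21.8]
gripper_width: 0.006
finger_force: 10.8
```

The lever sits at 0.123 m with 22 N on it and no further motion, which is its hard end. I'll lift off and check.

```bash
python3 -m inch '[{"rx":0,"ry":0,"rz":0,"x":0,"y":0,"z":-0.01,"fingers":255},{"rx":0,"ry":0,"rz":0,"x":0,"y":0,"z":-0.03,"fingers":255},{"rx":0,"ry":0,"rz":0,"x":0,"y":0.03,"z":-0.025,"fingers":255},{"rx":0,"ry":0,"rz":0,"x":0,"y":0.04,"z":-0.01,"fingers":255},{"rx":0,"ry":0,"rz":0,"x":0,"y":0.04,"z":0,"fingers":255}]'
python3 -m inch '[{"rx":0,"ry":0,"rz":0,"x":0.01,"y":0.04,"z":0,"fingers":255},{"rx":0,"ry":0,"rz":0,"x":0.01,"y":0.04,"z":0,"fingers":255},{"rx":0,"ry":0,"rz":0,"x":0.01,"y":0.04,"z":0,"fingers":255},{"rx":0,"ry":0,"rz":0,"x":0.01,"y":0,"z":0,"fingers":255},{"rx":0,"ry":0,"rz":0,"x":0,"y":0,"z":0,"fingers":255}]'
python3 - <<'E'
from h import *
p,d=r.camera("top");q,e=r.camera("scene")
a=cv2.resize(p[170:290,310:490],(540,360),interpolation=cv2.INTER_CUBIC);b=cv2.resize(q[140:260,300:430],(260,240),interpolation=cv2.INTER_CUBIC)
c=np.zeros((360,800,3),np.uint8);c[:,:540]=a;c[:240,540:]=b
cv2.imwrite("pics/end.png",c[:,:,::-1])
E
```

```text
t: 10.55
tcp_pos: [0.5528, -0.0184, 0.1989]
ee_rot: [0.002, 0.103, 0.995, -0.0]
wrist_force: [0.2, 0.5, -1.2]
gripper_width: 0.001
finger_force: 0.0
t: 10.97
tcp_pos: [0.534, 0.1108, 0.1963]
ee_rot: [-0.0, 0.098, 0.995, 0.0]
wrist_force: [0.8, 0.2, 0.5]
gripper_width: 0.006
finger_force: 0.0
```

View pics/end.png

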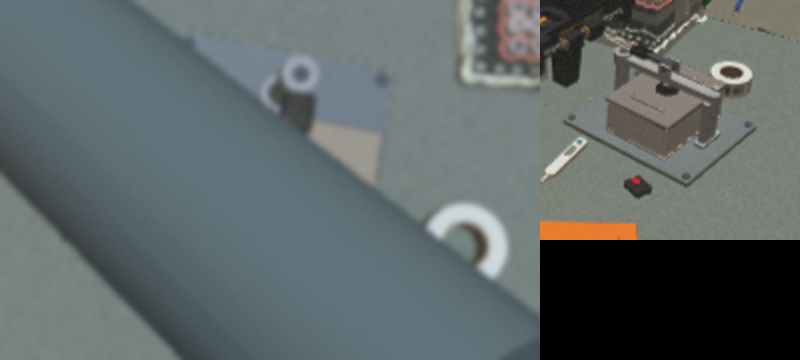

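The lever is down on the strap and the foot is on the pad. The label roll, buckle and thermometer are in place. One last closer look at the stop.

```bash
python3 - <<'E'
from h import *
p,d=r.camera("scene");crop("scene",p,325,155,405,225,7.5,"pics/end2.png")
E
```

```text
(no output)
```

View pics/end2.png

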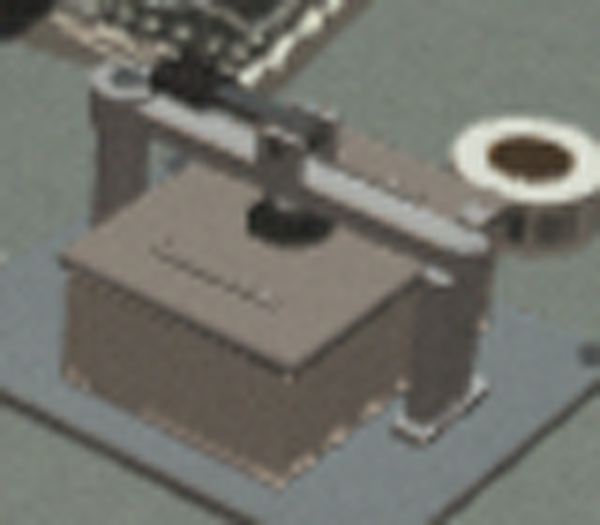

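The strap rests against the horn (crop (475,215)), the lever is level, and the foot is on the pad at crop (290,220). The lid is still seated.

```bash
python3 -c "
from workcell import r;print(r.finish_job())"
```

```text
the job is handed in; nothing more can be done
None
```

The job is handed in at about 11 s: the strap is home against its stop, the lever is fully down with the foot on the lid's pad, the lid is still seated, the label roll, buckle and thermometer look unmoved in the last pictures, and the arm is clear.

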